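# Line up the toiletries by height on the marble tray

### The job

Line up the cologne, the aftershave, the cotton-bud jar and the shaving-soap tin on the marble tray by height, one standing in the middle of each cork mat, with the tallest at the end nearest the magnifying mirror and the shortest at the far end. Keep them upright, set each down gently without dropping it, and leave the frosted glass dish where it is.

Things in the scene. Friction and masses are not known exactly. Their poses are not given: they have to be found in the camera images.
- cologne: tallest: amber-brown glass cologne bottle, cream band, small black cap; 140 mm high; straight round body 48 mm in diameter up to 116 mm, then a short shoulder and a cap 30 mm in diameter. 0.2 to 0.35 kg. One closed rigid piece. Origin: centre of its underside, z up.
- aftershave: second tallest: dark green glass aftershave bottle, pale band, aluminium cap; 115 mm high; straight round body 52 mm in diameter up to 92 mm, then a short shoulder and a cap 34 mm in diameter. 0.18 to 0.31 kg. One closed rigid piece. Origin: centre of its underside, z up.
- jar: third tallest: white ceramic cotton-bud jar with a brown wooden lid and small wooden knob; 90 mm high to the top of the knob; straight round body 54 mm in diameter up to 81 mm (lid included). The lid is fast. 0.16 to 0.29 kg. Origin: centre of its underside, z up.
- tin: shortest: dark blue shaving-soap tin with a small steel disc on its blue top; straight cylinder 56 mm in diameter, 65 mm high. 0.11 to 0.2 kg. Origin: centre of its underside, z up.
- mat_1: round cork mat, 75 mm in diameter, 4 mm thick, fixed on the white marble tray (490 x 100 mm, 10 mm thick, fixed): the leftmost (largest y) of the four in a row of four about 120 mm apart, row running roughly along y, turned by up to 0.15 rad. Left and right are as the robot sees them (left = +y). Origin: centre of its underside, 10 mm above the vanity top, so what stands on the mat has its underside 14 mm above the vanity top.
- mat_2: round cork mat, 75 mm in diameter, 4 mm thick, fixed on the white marble tray (490 x 100 mm, 10 mm thick, fixed): second from the left in a row of four about 120 mm apart, row running roughly along y, turned by up to 0.15 rad. Left and right are as the robot sees them (left = +y). Origin: centre of its underside, 10 mm above the vanity top, so what stands on the mat has its underside 14 mm above the vanity top.
- mat_3: round cork mat, 75 mm in diameter, 4 mm thick, fixed on the white marble tray (490 x 100 mm, 10 mm thick, fixed): third from the left in a row of four about 120 mm apart, row running roughly along y, turned by up to 0.15 rad. Left and right are as the robot sees them (left = +y). Origin: centre of its underside, 10 mm above the vanity top, so what stands on the mat has its underside 14 mm above the vanity top.
- mat_4: round cork mat, 75 mm in diameter, 4 mm thick, fixed on the white marble tray (490 x 100 mm, 10 mm thick, fixed): the rightmost (smallest y) in a row of four about 120 mm apart, row running roughly along y, turned by up to 0.15 rad. Left and right are as the robot sees them (left = +y). Origin: centre of its underside, 10 mm above the vanity top, so what stands on the mat has its underside 14 mm above the vanity top.
- mirror_clamp (a point): the magnifying mirror: this point is the inner end, on top, of the upper jaw of its stainless steel clamp, 6 mm above the vanity top and 40 mm in from the top's far edge. The round mirror, 130 mm in diameter, stands above the edge in a steel fork 160 mm wide, 190 mm high in all; fixed. It is clamped at either the left (+y) or the right (-y) end of the row of mats, a little beyond it; a steel tumbler holder with toothbrushes, 210 mm high, is clamped at the other end.
- dish: empty round dish of frosted glass, loose, 84 mm across the rim, 24 mm high, standing among the toiletries; to be left where it is. Origin: centre of its underside, z up.
Things that resemble listed ones, but are neither listed nor needed, are in the scene too. Leave any blue look-alike of the aftershave alone.

How it is judged:
By the outcome, as a careful person would: the job done as asked, in the order asked, and still so for the second after the job is handed in, with the robot touching nothing.
It also fails if it takes over 109 s, if anything falls off the work surface, if the arm or the gripper's body presses on something with over 40 N, if the wrist force passes 120 N, or if a joint passes its speed limit or range.

### The arm

A 6-joint arm with a two-finger parallel gripper is mounted at the origin on the work surface. World frame = base frame: x ahead of the robot, y to its left, z up, the work surface at z = 0. Lengths are in mm, angles in degrees, forces in N, time in s.
With the tool pointing down it reaches from about 375 to 900 mm from the base axis. Payload 3.1 kg.
Tool frame: the origin (TCP) lies between the finger pads; the fingertips stand 25 mm ahead of it and the grasp point (between the pads) lies 6 mm ahead of it; z points along the fingers, y is the line along which they close (so a half turn about z gives the same grasp; the last joint's range is limited). The gripper opens to 87 mm and grips with 3 to 60 N. Pads are 19 mm wide; open, the fingers measure 117 mm over their backs; the gripper's body (75 mm by 190 mm) begins 51 mm behind the grasp point.
Start: joints at [56.522, 30.224, 82.088, -0, 67.689, -10.227], TCP at [246.679, 574.235, 247.548] pointing down, gripper open.
Joint ranges: [-176.69, 176.69], [-43.24, 126.21], [12.49, 139.97], [-82, 262], [0, 151.66], [-163.58, 163.58]. Speed limits (degrees/s): [159.86, 159.86, 180, 180, 180, 180].

### API

Orientations are given as [roll, pitch, yaw] about the fixed x, y, z axes, in that order (R = Rz(yaw) Ry(pitch) Rx(roll)).
In Python, from cell import get_obs, snapshot, camera_params, finish_job gives the robot as it stands.
- The arm moves only by the shell command python3 -m handwheel 'ROWS' [FORCE]. ROWS is JSON, a list of rows, each a list of 3 entries, a list of its own where there are three numbers: the shift along the tool's x, y, z in cm, then the turn about the tool's z in rad, then the gripper command: -1 is shut, 1 is fully open, values between are in proportion. A call has 1 to 8 rows; each row shifts and turns the commanded pose from where the row before left it, along the tool's axes as they then stand; what a row does not reach is not made up. A row lasts 1/12 s, in which the tool goes at most 41.7 mm and 7.16 degrees, less where a joint would pass 70% of its speed; a pose out of reach is approached as far as the arm can. A call is refused whole if a number of a shift passes 4.17 or a number of a turn 0.125, either way. A call with a gripper value outside its range is refused whole. The fingers move at their own pace and stop on an object; FORCE is the grip in N (left out, the last holds). Time passes only in rows, so rows that do not move let the fingers close. It gives the time, the measured TCP pose, the force, the opening and the grip force at its end, in the units of the state.
- get_obs(): the state, without advancing time (a new reading comes with each control period).
- snapshot(name): name is "side" or "top"; returns the picture (480x640x3 uint8, red, green, blue); there is no depth.
- camera_params(name): a dict with "intrinsics" (3x3 intrinsics, pixels), "extrinsics" (4x4, takes a point from camera to world coordinates). Camera axes: x right, y up, looking along -z (the intrinsics and any distortion apply to the point x, -y, -z); pixel columns grow to the right and rows downward; lengths in mm; the calibration is good to about 2 mm. A picture is of the moment at which its call begins. camera_params takes no time and is no camera call.
- finish_job(): hands the job in; it is judged then, once.
The state is a dict: "t": time; "qpos": joint angles; "dq": joint speeds; "joint_torque": joint torques, N m; "eef_pos": TCP position; "eef_rot": TCP orientation; "ft_force": force on the tool from outside, world axes, zero at the start; "torque": the same for the moment, N m; "gripper_width": opening from 0.0 (shut) to 1.0 (fully open); "gripper_force": force on a finger pad.
Only numpy, scipy, OpenCV 4.12 (cv2) and the standard library are available. Lean on these libraries where they do the work, as an engineer would, in place of code of your own. Each camera call takes 0.05 s, during which the arm holds its last target. There are 200 camera calls.

## Working session

There is one attempt and no reset: what is moved stays moved. The work goes in short steps, Python scripts to look and compute and a shell command to move; the robot and the scene stay as the last step left them, time stands still between calls to the robot, and variables do not carry over. Pictures are saved under pics/ and viewed, at most 14 in all, crops included, and the job is handed in when it is done.

```bash
mkdir -p pics; ls
python3 - <<'E'
from cell import *
import cv2,json
o=get_obs();print({k:o[k] for k in('t','eef_pos','eef_rot','gripper_width','ft_force')})
for n in('side','top'):
    cv2.imwrite(f'pics/{n}0.png',snapshot(n)[:,:,::-1]);p=camera_params(n);print(n,p)
E
```

```text
pics
{'t': 0.0, 'eef_pos': array([246.32320126, 573.6735068 , 246.57604443]), 'eef_rot': array([-1.79877850e+02, -1.98894827e-02,  1.56751347e+02]), 'gripper_width': 0.9972485894858898, 'ft_force': array([ 0.15656733, -0.16168678,  0.09238781])}
side {'intrinsics': array([[466.107594  ,   0.        , 321.10426409],
       [  0.        , 466.107594  , 244.69670052],
       [  0.        ,   0.        ,   1.        ]]), 'extrinsics': array([[ 7.50644041e-01,  4.39486148e-01, -4.93341108e-01,
        -5.06141247e+00],
       [-6.60573487e-01,  4.84208344e-01, -5.73746415e-01,
        -5.96414364e+02],
       [-1.32737213e-02,  7.56567383e-01,  6.53781005e-01,
         7.73644425e+02],
       [ 0.00000000e+00,  0.00000000e+00,  0.00000000e+00,
         1.00000000e+00]])}
top {'intrinsics': array([[491.84316379,   0.        , 321.49850889],
       [  0.        , 491.84316379, 238.38090688],
       [  0.        ,   0.        ,   1.        ]]), 'extrinsics': array([[ 2.81229282e-02,  9.83057225e-01, -1.81128663e-01,
         3.26365013e+02],
       [-9.99602504e-01,  2.72977469e-02, -7.04748820e-03,
         3.71351471e+01],
       [-1.98367980e-03,  1.81254861e-01,  9.83434157e-01,
         1.07805203e+03],
       [ 0.00000000e+00,  0.00000000e+00,  0.00000000e+00,
         1.00000000e+00]])}
```

View pics/top0.png

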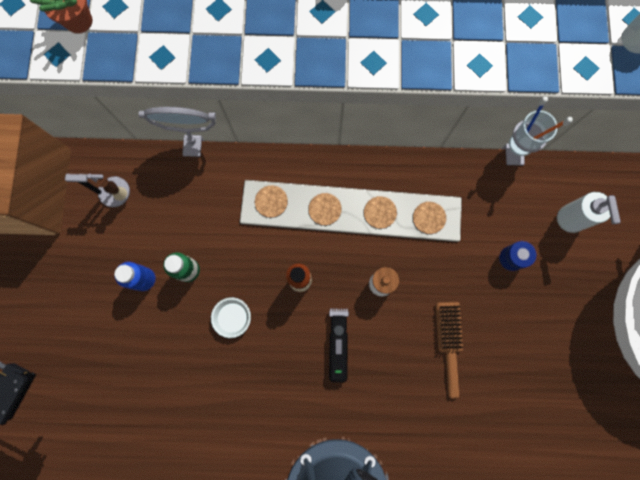

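View pics/side0.png

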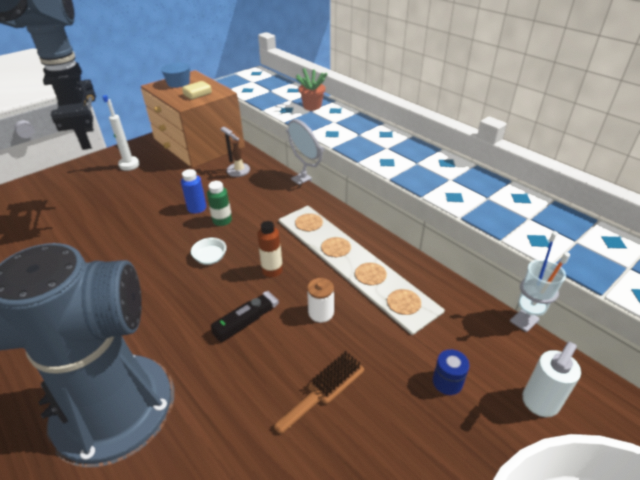

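The mirror (clamp at top px ~(192,147)) is at the left end, so the order is cologne→mat_1, aftershave→mat_2, jar→mat_3, tin→mat_4. In the top view:
- Mats: (271,201), (325,209), (380,212), (430,217).
- Cologne cap (299,272), green aftershave cap (175,264), jar knob (385,280), tin disc (523,254), dish (231,318).
- The blue look-alike is at (130,275).

```bash
cat > h.py <<'E'
import numpy as np,cv2
from cell import *
def ray(n,u,v):
    p=camera_params(n);K=p['intrinsics'];E=p['extrinsics']
    d=E[:3,:3]@np.array([(u-K[0,2])/K[0,0],-(v-K[1,2])/K[1,1],-1]);return E[:3,3],d
def plane(n,u,v,z):
    c,d=ray(n,u,v);return (c+d*(z-c[2])/d[2])[:2].round(1)
def proj(n,P):
    p=camera_params(n);K=p['intrinsics'];E=p['extrinsics']
    q=E[:3,:3].T@(np.asarray(P,float)-E[:3,3]);return np.array([K[0,0]*q[0]/-q[2]+K[0,2],-K[1,1]*q[1]/-q[2]+K[1,2]]).round(1)
def blob(im,u,v,lo,hi,r=30):
    hsv=cv2.cvtColor(im,cv2.COLOR_RGB2HSV);m=cv2.inRange(hsv,np.array(lo),np.array(hi))
    w=np.zeros_like(m);cv2.circle(w,(int(u),int(v)),r,255,-1);m&=w
    n,l,s,c=cv2.connectedComponentsWithStats(m)
    i=1+s[1:,4].argmax();x,y,ww,hh,a=s[i];return c[i].round(1),(x,y,ww,hh,a)
E
python3 - <<'E'
from h import *
T=cv2.cvtColor(cv2.imread('pics/top0.png'),4);S=cv2.cvtColor(cv2.imread('pics/side0.png'),4)
H={n:cv2.cvtColor(i,cv2.COLOR_RGB2HSV) for n,i in(('top',T),('side',S))}
for n,pts in {'top':[(271,201),(299,272),(301,287),(298,279),(175,264),(188,270),(385,280),(378,290),(523,254),(512,262)],'side':[(309,222),(267,230),(270,262),(217,188),(320,285),(320,308),(453,361)]}.items():
    print(n,[(p,H[n][p[1],p[0]].tolist()) for p in pts])
cork=([5,60,120],[22,200,255])
for (a,b) in (((271,201),(309,222)),((325,209),(336,247)),((380,212),(371,273)),((430,217),(404,301))):
    t=blob(T,*a,*cork,24);s=blob(S,*b,*cork,24);print('mat',t,s,plane('top',*t[0],14),plane('side',*s[0],14))
c=T[240:320,260:420];d=T[230:310,140:300];e=T[220:300,460:620]
f=[S[210:290,190:350],S[250:330,250:410],S[330:410,390:550]]
big=np.vstack([np.hstack([c,d,e]),np.hstack(f)]);cv2.imwrite('pics/crop0.png',cv2.resize(big,None,fx=1.66*1,fy=1.66,interpolation=2)[:,:,::-1])
E
```

```text
top [((271, 201), [14, 113, 200]), ((299, 272), [75, 21, 24]), ((301, 287), [8, 165, 71]), ((298, 279), [120, 47, 27]), ((175, 264), [60, 1, 236]), ((188, 270), [71, 159, 56]), ((385, 280), [12, 147, 163]), ((378, 290), [11, 120, 119]), ((523, 254), [122, 18, 183]), ((512, 262), [116, 177, 65])]
side [((309, 222), [15, 110, 225]), ((267, 230), [10, 41, 37]), ((270, 262), [22, 44, 172]), ((217, 188), [60, 2, 225]), ((320, 285), [13, 141, 181]), ((320, 308), [15, 3, 185]), ((453, 361), [126, 12, 207])]
mat (array([270.7, 201. ]), (np.int32(255), np.int32(185), np.int32(33), np.int32(33), np.int32(834))) (array([308.6, 221.9]), (np.int32(295), np.int32(214), np.int32(28), np.int32(17), np.int32(382))) [604.  160.5] [604.6 161.7]
mat (array([324.5, 208.7]), (np.int32(309), np.int32(193), np.int32(32), np.int32(33), np.int32(832))) (array([335.6, 246.7]), (np.int32(321), np.int32(237), np.int32(30), np.int32(20), np.int32(462))) [589.6  40. ] [589.8  40.4]
mat (array([379.9, 212. ]), (np.int32(364), np.int32(196), np.int32(33), np.int32(33), np.int32(835))) (array([370.3, 273.5]), (np.int32(355), np.int32(263), np.int32(32), np.int32(22), np.int32(550))) [585.5 -83.2] [585.2 -83.3]
mat (array([429.1, 217.4]), (np.int32(413), np.int32(202), np.int32(33), np.int32(32), np.int32(840))) (array([403.7, 301.6]), (np.int32(387), np.int32(289), np.int32(34), np.int32(26), np.int32(679))) [ 576.2 -192.3] [ 576.2 -192.9]
```

View pics/crop0.png

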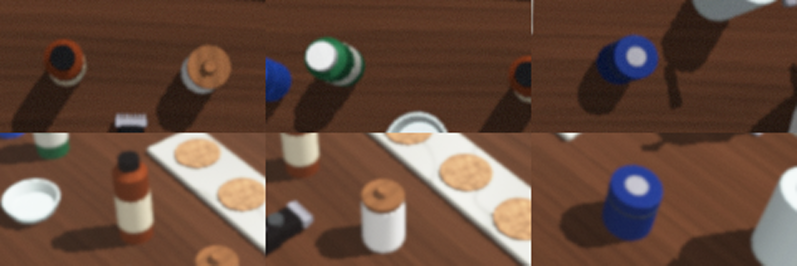

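The crops show the cologne cap at about (299,274), the aftershave cap (174,262), the jar knob (386,280) and the tin disc (522,254). Next I refine these with blobs in both views.

Run:
```python
from h import *
T=cv2.cvtColor(cv2.imread('pics/top0.png'),4);S=cv2.cvtColor(cv2.imread('pics/side0.png'),4)
wh=([0,0,140],[180,60,255])
def two(nm,t,s,z):
    print(nm,t,s,plane('top',*t[0],z),plane('side',*s[0],z))
two('cologne',blob(T,299,273,[0,0,0],[180,140,45],10),blob(S,267,227,[0,0,0],[180,140,70],9),140)
two('after',blob(T,174,262,*wh,13),blob(S,216,187,*wh,9),115)
two('jarlid',blob(T,386,280,[5,80,85],[22,230,255],18),blob(S,320,288,[5,80,110],[22,230,255],20),81)
two('tin',blob(T,523,254,[0,0,110],[180,70,255],9),blob(S,453,361,[0,0,120],[180,70,255],10),65)
print('cologne knob by hand',plane('top',299.2,274.3,140),plane('side',267,227,140))
wh=([0,0,120],[180,70,255])
t=blob(T,231,318,*wh,26);s=blob(S,209,251,*wh,24);two('dish',t,s,24)
for n,P in dict(jar=plane('top',385.5,280.5,90)).items(): print(n,P)
```

```text
cologne (array([296.9, 274.5]), (np.int32(290), np.int32(268), np.int32(14), np.int32(14), np.int32(160))) (array([266.7, 227.1]), (np.int32(261), np.int32(221), np.int32(13), np.int32(13), np.int32(136))) [427.6  88.9] [424.   83.4]
after (array([173., 263.]), (np.int32(164), np.int32(255), np.int32(19), np.int32(17), np.int32(257))) (array([215.8, 186.2]), (np.int32(208), np.int32(180), np.int32(16), np.int32(14), np.int32(164))) [446.2 335.7] [443.9 332.3]
jarlid (array([386.2, 279.6]), (np.int32(371), np.int32(266), np.int32(33), np.int32(28), np.int32(607))) (array([322.1, 283.4]), (np.int32(304), np.int32(268), np.int32(37), np.int32(34), np.int32(829))) [428.6 -89.4] [438.  -82.1]
tin (array([523. , 253.6]), (np.int32(518), np.int32(248), np.int32(11), np.int32(12), np.int32(107))) (array([453.1, 361.4]), (np.int32(447), np.int32(356), np.int32(14), np.int32(12), np.int32(125))) [ 492.4 -375.6] [ 493.5 -374.3]
cologne knob by hand [428.1  84.5] [424.7  83.3]
dish (array([230.5, 317. ]), (np.int32(211), np.int32(297), np.int32(40), np.int32(41), np.int32(1302))) (array([208.5, 249.9]), (np.int32(190), np.int32(237), np.int32(37), np.int32(27), np.int32(782))) [345.9 232.5] [344.3 231.6]
jar [425.8 -86.8]
```

```bash
python3 -m handwheel '[[[0,0,0],0.12,1],[[0,0,0],0.12,1],[[0,0,0],0.12,1],[[0,0,0],0.12,1],[[0,0,0],0.12,1],[[0,0,0],0.12,1],[[0,0,0],0.12,1],[[0,0,0],0.12,1]]' 25
python3 -m handwheel '[[[0,0,0],0.12,1],[[0,0,0],0.085,1],[[-3.5,3,0],0,1],[[-4,3.5,0],0,1],[[-4,3.5,0],0,1],[[-4,3.5,0],0,1],[[-4,3.5,0],0,1],[[-3,2,0],0,1]]'
python3 - <<'E'
from h import *
print(plane('top',215,122,120),plane('top',192,150,6),plane('top',130,272,115))
cv2.imwrite('pics/top1.png',snapshot('top')[:,:,::-1])
E
```

```text
t: 0.77
eef_pos: [246.5, 573.9, 246.9]
eef_rot: [-179.9, 0.1, 101.4]
ft_force: [0.3, 0.6, -0.3]
gripper_width: 0.998
gripper_force: 0.0
t: 1.43
eef_pos: [405.4, 385.4, 247.3]
eef_rot: [180.0, 0.0, 90.0]
ft_force: [0.6, -0.3, 0.8]
gripper_width: 0.998
gripper_force: 0.0
[741.8 271.5] [721.6 347.5] [426.  418.8]
```

```bash
python3 -m handwheel '[[[-1.3,1,0],0,1],[[0,0,0],0,1],[[0,0,0],0,1],[[0,0,0],0,1],[[0,0,0],0,1]]'
```

```text
t: 1.9
eef_pos: [412.6, 375.1, 247.4]
eef_rot: [-180.0, -0.0, 90.1]
ft_force: [-0.2, 0.3, 0.6]
gripper_width: 0.997
gripper_force: 0.0
```

```bash
python3 -m handwheel '[[[-2,1.7,0],0,1],[[-1.95,1.7,0],0,1],[[0,0,1],0,1],[[0,0,2],0,1],[[0,0,2],0,1],[[0,0,0],0,1],[[0,0,0],0,1]]'
```

```text
t: 2.48
eef_pos: [446.0, 335.2, 196.5]
eef_rot: [-179.8, 0.1, 90.1]
ft_force: [0.7, 0.1, 0.1]
gripper_width: 1.001
gripper_force: 0.0
```

```bash
python3 -m handwheel '[[[0,0,2],0,1],[[0,0,2],0,1],[[0,0,2],0,1],[[0,0,2],0,1],[[0,0,2],0,1],[[0,0,1.5],0,1],[[0,0,0],0,1],[[0,0,0],0,1]]'
python3 -m handwheel '[[[0,0,0],0,-1],[[0,0,0],0,-1],[[0,0,0],0,-1],[[0,0,0],0,-1],[[0,0,0],0,-1],[[0,0,0],0,-1],[[0,0,0],0,-1],[[0,0,0],0,-1]]' 25
```

```text
t: 3.15
eef_pos: [447.6, 335.4, 83.0]
eef_rot: [180.0, -0.0, 90.1]
ft_force: [-0.5, 0.7, 0.5]
gripper_width: 0.994
gripper_force: 0.0
t: 3.82
eef_pos: [447.3, 334.7, 82.8]
eef_rot: [-180.0, -0.0, 90.0]
ft_force: [-0.8, 1.0, 2.8]
gripper_width: 0.59
gripper_force: 25.0
```

```bash
python3 -m handwheel '[[[0,0,-1],0,-1],[[0,0,-2],0,-1],[[0,0,-2.5],0,-1],[[0,0,-3],0,-1],[[0,0,-3],0,-1],[[0,0,-3],0,-1],[[0,0,-2],0,-1],[[0,0,0],0,-1]]'
python3 -m handwheel '[[[0,0,0],0,-1],[[0,0,0],0,-1]]'
python3 - <<'E'
from h import *
cv2.imwrite('pics/side1.png',snapshot('side')[:,:,::-1])
E
```

```text
t: 4.48
eef_pos: [449.9, 335.9, 252.4]
eef_rot: [179.5, -0.2, 90.0]
ft_force: [0.8, 1.3, -3.6]
gripper_width: 0.589
gripper_force: 25.0
t: 4.65
eef_pos: [446.3, 334.0, 246.0]
eef_rot: [-179.8, 0.1, 90.0]
ft_force: [0.2, -0.7, -2.4]
gripper_width: 0.59
gripper_force: 25.0
```

View pics/side1.png

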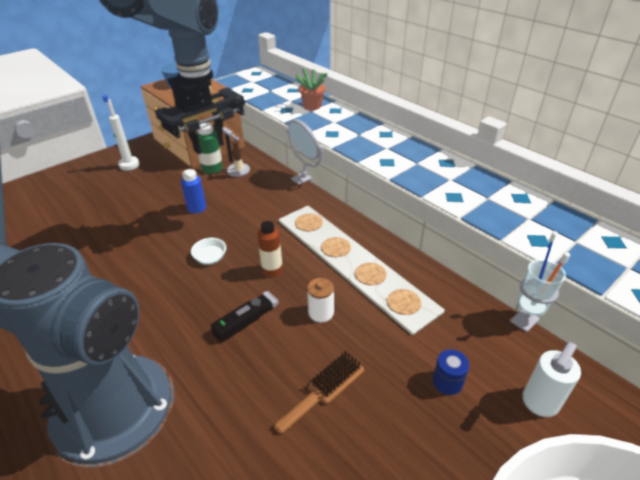

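The side view shows the aftershave hanging upright in the gripper (base ≈(210,172)), with the blue look-alike untouched. Now I check its offset along tool x from the silhouette.

```bash
cat >> h.py <<'E'
def axis(im,n,x,y,z,lo,hi,r=40):
    "silhouette mid column minus projected axis column, along a row at axis point (x,y,z)"
    u,v=proj(n,(x,y,z));hsv=cv2.cvtColor(im,cv2.COLOR_RGB2HSV)
    m=cv2.inRange(hsv,np.array(lo),np.array(hi))
    out=[]
    for row in range(int(v)-4,int(v)+5):
        c=np.flatnonzero(m[row,int(u)-r:int(u)+r])+int(u)-r
        out.append((row,c.min(),c.max()) if len(c) else (row,0,0))
    return u,v,[tuple(map(int,o)) for o in out], proj(n,(x,y+5,z))
E
python3 - <<'E'
from h import *
S=cv2.cvtColor(cv2.imread('pics/side1.png'),4)
print(axis(S,'side',446.3,334,173,[60,90,20],[90,255,120],22))
E
```

```text
(np.float64(212.5), np.float64(165.8), [(161, 0, 0), (162, 0, 0), (163, 219, 220), (164, 218, 220), (165, 215, 220), (166, 202, 221), (167, 203, 221), (168, 203, 220), (169, 203, 220)], array([211.4, 165. ]))
```

```bash
python3 -m handwheel '[[[-1,0.5,0],0,-1],[[-2,1,0],0,-1],[[-2.5,1.2,0],0,-1],[[-2.5,1.2,0],0,-1],[[-2.5,1.2,0],0,-1],[[-2.5,1.2,0],0,-1],[[-2.5,1.2,0],0,-1],[[-2.5,1.2,0],0,-1]]'
python3 -m handwheel '[[[-2.5,1.2,0],0,-1],[[-2.5,1.2,0],0,-1],[[-2.5,1.2,0],0,-1],[[-2,1,0],0,-1],[[-1.5,0.8,0],0,-1],[[0,0,0],0,-1],[[0,0,0],0,-1],[[0,0,0],0,-1]]'
```

```text
t: 5.37
eef_pos: [534.4, 152.4, 245.8]
eef_rot: [-179.8, 0.0, 90.0]
ft_force: [0.2, -0.0, -3.0]
gripper_width: 0.597
gripper_force: 25.0
t: 6.03
eef_pos: [587.6, 45.0, 246.6]
eef_rot: [-179.8, -0.1, 90.0]
ft_force: [-0.2, 0.3, -2.4]
gripper_width: 0.593
gripper_force: 25.0
```

```bash
python3 -m handwheel '[[[-0.55,0.2,1],0,-1],[[0,0,2],0,-1],[[0,0,2.5],0,-1],[[0,0,2.5],0,-1],[[0,0,2.5],0,-1],[[0,0,2],0,-1],[[0,0,1],0,-1],[[0,0,0],0,-1]]'
python3 -m handwheel '[[[0,0,0],0,-1],[[0,0,0],0,-1]]'
python3 - <<'E'
from h import *
cv2.imwrite('pics/top2.png',snapshot('top')[:,:,::-1]);cv2.imwrite('pics/side2.png',snapshot('side')[:,:,::-1])
S=cv2.imread('pics/side2.png')[140:340,220:460];T=cv2.imread('pics/top2.png')[130:330,210:450]
cv2.imwrite('pics/c2.png',cv2.resize(np.hstack([S,T]),None,fx=1.6,fy=1.6,interpolation=2))
E
```

```text
t: 6.7
eef_pos: [588.3, 40.0, 109.7]
eef_rot: [-179.6, -0.0, 90.1]
ft_force: [-1.2, 0.1, -2.2]
gripper_width: 0.595
gripper_force: 25.0
t: 6.87
eef_pos: [591.5, 39.3, 113.7]
eef_rot: [179.9, 0.0, 90.0]
ft_force: [-0.0, 0.2, -2.9]
gripper_width: 0.591
gripper_force: 25.0
```

View pics/c2.png

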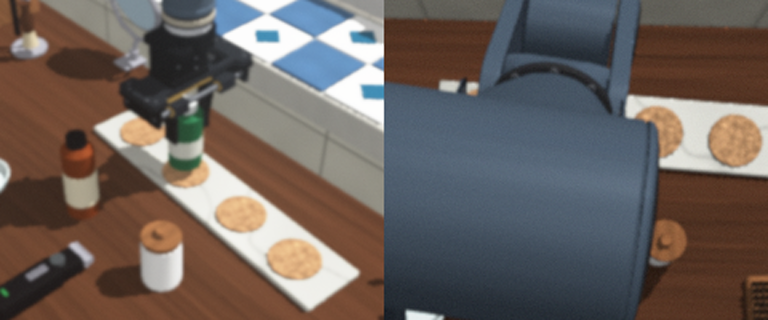

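The bottle hangs just above mat 2, centred at about (185,170) in the crop. Lowering gently.

```bash
python3 -m handwheel '[[[0,0,0.4],0,-1],[[0,0,0.4],0,-1],[[0,0,0.3],0,-1],[[0,0,0.2],0,-1],[[0,0,0.1],0,-1],[[0,0,0],0,-1],[[0,0,0],0,-1]]'
python3 -m handwheel '[[[0,0,0.1],0,-1],[[0,0,0],0,-1],[[0,0,0],0,-1]]'
```

```text
t: 7.55
eef_pos: [590.5, 39.2, 98.4]
eef_rot: [-180.0, -0.0, 90.0]
ft_force: [-1.1, 0.8, -2.9]
gripper_width: 0.592
gripper_force: 25.0
t: 7.8
eef_pos: [590.6, 39.2, 97.6]
eef_rot: [-180.0, 0.0, 90.0]
ft_force: [-0.3, 0.3, -3.4]
gripper_width: 0.593
gripper_force: 25.0
```

```bash
python3 -m handwheel '[[[0,0,0.1],0,-1],[[0,0,0],0,-1],[[0,0,0],0,-1]]'
python3 -m handwheel '[[[0,0,0.1],0,-1],[[0,0,0],0,-1],[[0,0,0],0,-1]]'
```

```text
t: 8.05
eef_pos: [590.7, 39.2, 96.8]
eef_rot: [180.0, 0.0, 90.0]
ft_force: [0.3, 0.4, -0.8]
gripper_width: 0.589
gripper_force: 25.0
t: 8.3
eef_pos: [590.7, 39.2, 96.8]
eef_rot: [180.0, 0.0, 90.0]
ft_force: [-2.9, 0.1, 5.1]
gripper_width: 0.589
gripper_force: 25.0
```

```bash
python3 -m handwheel '[[[0,0,0],0,0.3],[[0,0,0],0,0.3],[[0,0,0],0,1],[[0,0,0],0,1],[[0,0,0],0,1],[[0,0,0],0,1]]'
python3 -m handwheel '[[[0,0,-1],0,1],[[0,0,-2.5],0,1],[[0,0,-3],0,1],[[0,0,-3],0,1],[[0,0,-3],0,1],[[0,0,-1],0,1],[[0,0,0],0,1],[[0,0,0],0,1]]'
python3 -m handwheel '[[[0.6,-2,0],0,1],[[0.8,-3,0],0,1],[[0.8,-3,0],0,1],[[0.8,-3,0],0,1],[[0.8,-3,0],0,1],[[0.7,-2.3,0],0,1],[[0,0,0],0,1],[[0,0,0],0,1]]'
python3 - <<'E'
from h import *
cv2.imwrite('pics/side3.png',snapshot('side')[:,:,::-1])
E
```

```text
t: 8.8
eef_pos: [590.6, 39.2, 95.4]
eef_rot: [-180.0, -0.0, 90.0]
ft_force: [-0.4, -0.4, 0.3]
gripper_width: 0.866
gripper_force: 0.0
t: 9.47
eef_pos: [590.3, 39.2, 230.7]
eef_rot: [180.0, 0.0, 90.0]
ft_force: [-0.2, 0.2, -0.6]
gripper_width: 1.001
gripper_force: 0.0
t: 10.13
eef_pos: [425.1, 84.6, 229.0]
eef_rot: [-179.7, -0.0, 90.0]
ft_force: [0.4, 0.4, 0.2]
gripper_width: 0.998
gripper_force: 0.0
```

View pics/side3.png

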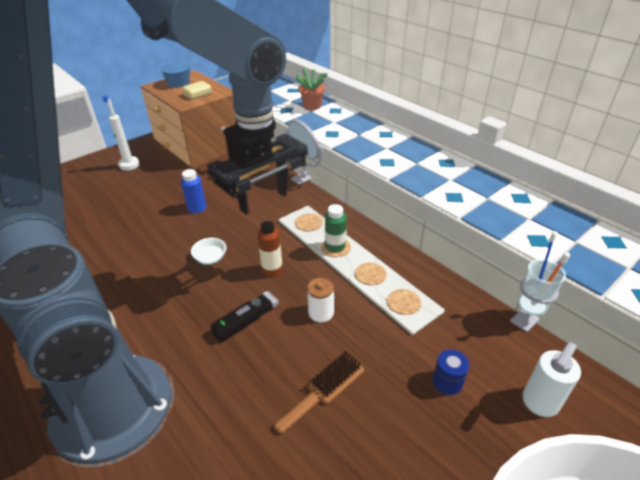

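The aftershave stands on mat 2 (base ≈(336,248), cap ≈(335,211)) and the cologne is untouched at (269,250). Descending on the cologne.

```bash
python3 -m handwheel '[[[0,0.25,1],0,1],[[0,0,2.5],0,1],[[0,0,2.5],0,1],[[0,0,2.5],0,1],[[0,0,2.4],0,1],[[0,0,1.5],0,1],[[0,0,0],0,1],[[0,0,0],0,1]]'
python3 -m handwheel '[[[0,0,0],0,1],[[0,0,0],0,-1],[[0,0,0],0,-1],[[0,0,0],0,-1],[[0,0,0],0,-1],[[0,0,0],0,-1],[[0,0,0],0,-1],[[0,0,0],0,-1]]' 25
python3 - <<'E'
from h import *
S=snapshot('side')
print(plane('side',*blob(S,335,211,[0,0,140],[180,60,255],9)[0],129))
E
```

```text
t: 10.85
eef_pos: [430.6, 83.8, 105.3]
eef_rot: [-179.9, -0.0, 90.0]
ft_force: [0.9, -0.2, -0.5]
gripper_width: 1.005
gripper_force: 0.0
t: 11.52
eef_pos: [430.0, 84.2, 106.7]
eef_rot: [180.0, 0.0, 90.0]
ft_force: [-1.0, 0.7, 1.0]
gripper_width: 0.555
gripper_force: 0.8
[585.7  37.8]
```

```bash
python3 -m handwheel '[[[0,0,0],0,-1],[[0,0,0],0,-1],[[0,0,0],0,-1],[[0,0,0],0,-1]]'
python3 -m handwheel '[[[0,0,-1],0,-1],[[0,0,-2],0,-1],[[0,0,-2.5],0,-1],[[0,0,-2.5],0,-1],[[0,0,-2],0,-1],[[0,0,0],0,-1],[[0,0,0],0,-1],[[0,0,0],0,-1]]'
```

```text
t: 11.9
eef_pos: [430.0, 84.2, 106.7]
eef_rot: [-180.0, -0.0, 90.0]
ft_force: [-0.6, 0.0, 3.8]
gripper_width: 0.549
gripper_force: 25.0
t: 12.57
eef_pos: [429.0, 84.2, 205.4]
eef_rot: [-179.9, -0.0, 90.0]
ft_force: [0.2, -0.4, -3.7]
gripper_width: 0.548
gripper_force: 25.0
```

```bash
python3 -m handwheel '[[[0.4,1,0],0,-1],[[0.9,2,0],0,-1],[[1.1,2.5,0],0,-1],[[1.1,2.5,0],0,-1],[[1.1,2.5,0],0,-1],[[1.1,2.5,0],0,-1],[[1.1,2.5,0],0,-1],[[0.9,2,0],0,-1]]'
python3 -m handwheel '[[[0,0,0],0,-1],[[0,0,0],0,-1],[[0,0,0],0,-1]]'
```

```text
t: 13.23
eef_pos: [607.0, 162.4, 204.1]
eef_rot: [-179.9, -0.0, 90.0]
ft_force: [0.4, 0.3, -2.0]
gripper_width: 0.547
gripper_force: 25.0
t: 13.48
eef_pos: [603.7, 161.2, 204.3]
eef_rot: [-179.7, 0.0, 90.0]
ft_force: [-0.0, 0.0, -3.0]
gripper_width: 0.545
gripper_force: 25.0
```

Spot on. Lower 70 mm of the 83 mm, then creep.

```bash
python3 -m handwheel '[[[0,0.05,1],0,-1],[[0,0,1.5],0,-1],[[0,0,1.5],0,-1],[[0,0,1.5],0,-1],[[0,0,1],0,-1],[[0,0,0.5],0,-1],[[0,0,0],0,-1],[[0,0,0],0,-1]]'
python3 -m handwheel '[[[0,0,0.3],0,-1],[[0,0,0.3],0,-1],[[0,0,0.3],0,-1],[[0,0,0.1],0,-1],[[0,0,0.1],0,-1],[[0,0,0],0,-1],[[0,0,0],0,-1]]'
```

```text
t: 14.15
eef_pos: [605.5, 161.1, 136.5]
eef_rot: [-180.0, 0.0, 90.0]
ft_force: [-0.5, -0.3, -2.0]
gripper_width: 0.541
gripper_force: 25.0
t: 14.73
eef_pos: [605.6, 161.2, 125.6]
eef_rot: [180.0, -0.0, 90.0]
ft_force: [-1.0, -0.5, -2.8]
gripper_width: 0.545
gripper_force: 25.0
```

```bash
python3 -m handwheel '[[[0,0,0.15],0,-1],[[0,0,0.15],0,-1],[[0,0,0.1],0,-1],[[0,0,0],0,-1],[[0,0,0],0,-1],[[0,0,0],0,-1]]'
python3 -m handwheel '[[[0,0,0.1],0,-1],[[0,0,0],0,-1],[[0,0,0],0,-1]]'
```

```text
t: 15.23
eef_pos: [605.6, 161.2, 121.5]
eef_rot: [180.0, -0.0, 90.0]
ft_force: [-1.1, 0.7, -3.0]
gripper_width: 0.542
gripper_force: 25.0
t: 15.48
eef_pos: [605.8, 161.2, 120.8]
eef_rot: [180.0, -0.0, 90.0]
ft_force: [-0.3, -0.7, -0.4]
gripper_width: 0.547
gripper_force: 25.0
```

```bash
python3 -m handwheel '[[[0,0,0.05],0,-1],[[0,0,0],0,0.3],[[0,0,0],0,0.3],[[0,0,0],0,1],[[0,0,0],0,1],[[0,0,0],0,1],[[0,0,0],0,1]]'
python3 -m handwheel '[[[0,0,-1],0,1],[[0,0,-2.5],0,1],[[0,0,-3],0,1],[[0,0,-3],0,1],[[0,0,-2.5],0,1],[[0,0,-1],0,1],[[0,0,0],0,1],[[0,0,0],0,1]]'
python3 -m handwheel '[[[-2,-1.4,0],0,1],[[-3,-2.2,0],0,1],[[-3,-2.2,0],0,1],[[-3,-2.2,0],0,1],[[-3,-2.2,0],0,1],[[-3,-2.2,0],0,1],[[-3,-2.2,0],0,1],[[-2.5,-1.8,0],0,1]]'
python3 -m handwheel '[[[-1.5,-0.5,0],0,1],[[-1,0,0],0,1],[[0,0,0],0,1],[[0,0,0],0,1],[[0,0,0],0,1]]'
```

```text
t: 16.07
eef_pos: [605.6, 161.2, 120.0]
eef_rot: [180.0, -0.0, 90.0]
ft_force: [-0.1, 0.2, -0.3]
gripper_width: 0.873
gripper_force: 0.0
t: 16.73
eef_pos: [605.2, 161.1, 250.0]
eef_rot: [180.0, 0.0, 90.0]
ft_force: [-0.4, 0.8, -0.4]
gripper_width: 1.003
gripper_force: 0.0
t: 17.4
eef_pos: [438.3, -64.6, 248.0]
eef_rot: [-179.7, -0.1, 90.0]
ft_force: [0.2, -0.2, -0.7]
gripper_width: 0.996
gripper_force: 0.0
t: 17.82
eef_pos: [436.8, -88.1, 249.4]
eef_rot: [-179.9, -0.1, 90.0]
ft_force: [0.8, 0.3, -0.9]
gripper_width: 1.001
gripper_force: 0.0
```

Run:
```python
from h import *
S=snapshot('side');cv2.imwrite('pics/side4.png',S[:,:,::-1])
print(plane('side',320,289.5,81),plane('top',386,280.5,83),proj('side',(427,-87,81)),proj('side',(427,-87,0)))
cv2.imwrite('pics/c4.png',cv2.resize(S[100:350,200:500],None,fx=2,fy=2,interpolation=2)[:,:,::-1])
```

```text
[423.3 -92.3] [426.6 -88.7] [319.7 287.2] [320.2 313.3]
```

View pics/c4.png

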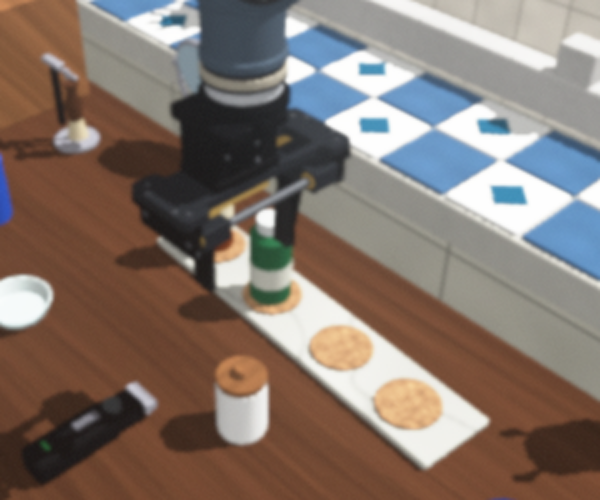

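The jar lid is at crop (241,375), or side (320.7,287.5), matching (427,-87). The aftershave is centred on mat 2 and the cologne's base is visible on mat 1.

```bash
python3 -m handwheel '[[[0.05,-1,1],0,1],[[0,0,2.5],0,1],[[0,0,3],0,1],[[0,0,3],0,1],[[0,0,3],0,1],[[0,0,3],0,1],[[0,0,2],0,1],[[0,0,1],0,1]]'
python3 -m handwheel '[[[0,0,0],0,1],[[0,0,0],0,1]]'
```

```text
t: 18.53
eef_pos: [425.9, -86.8, 62.5]
eef_rot: [-179.8, -0.1, 90.1]
ft_force: [0.3, -0.5, -0.2]
gripper_width: 1.0
gripper_force: 0.0
t: 18.7
eef_pos: [426.6, -87.4, 64.5]
eef_rot: [-179.9, -0.0, 90.1]
ft_force: [0.0, -0.6, 0.3]
gripper_width: 1.003
gripper_force: 0.0
```

```bash
python3 -m handwheel '[[[0,0,0],0,-1],[[0,0,0],0,-1],[[0,0,0],0,-1],[[0,0,0],0,-1],[[0,0,0],0,-1],[[0,0,0],0,-1],[[0,0,0],0,-1],[[0,0,0],0,-1]]' 25
python3 -m handwheel '[[[0,0,-1],0,-1],[[0,0,-2],0,-1],[[0,0,-2.5],0,-1],[[0,0,-2.5],0,-1],[[0,0,-2],0,-1],[[0,0,-1],0,-1],[[0,0,0],0,-1],[[0,0,0],0,-1]]'
python3 -m handwheel '[[[0,1,0],0,-1],[[0,2,0],0,-1],[[0,2.5,0],0,-1],[[0,2.5,0],0,-1],[[0.1,2.5,0],0,-1],[[0.1,2,0],0,-1],[[0.1,1.8,0],0,-1],[[0.1,1.5,0],0,-1]]'
python3 -m handwheel '[[[0,0,0],0,-1],[[0,0,0],0,-1],[[0,0,0],0,-1]]'
```

```text
t: 19.37
eef_pos: [427.3, -88.7, 65.5]
eef_rot: [179.9, 0.0, 90.0]
ft_force: [0.6, 0.2, 4.9]
gripper_width: 0.614
gripper_force: 25.0
t: 20.03
eef_pos: [426.1, -88.2, 175.0]
eef_rot: [-180.0, 0.0, 90.0]
ft_force: [0.2, -0.1, -1.7]
gripper_width: 0.617
gripper_force: 25.0
t: 20.7
eef_pos: [585.9, -84.0, 172.8]
eef_rot: [-179.9, -0.1, 90.0]
ft_force: [-0.3, -0.4, -1.7]
gripper_width: 0.619
gripper_force: 25.0
t: 20.95
eef_pos: [583.0, -83.8, 173.4]
eef_rot: [-179.8, -0.1, 90.0]
ft_force: [-0.4, -0.7, -2.4]
gripper_width: 0.62
gripper_force: 25.0
```

```bash
python3 -m handwheel '[[[0,0.15,1],0,-1],[[0,0,2],0,-1],[[0,0,2],0,-1],[[0,0,1.5],0,-1],[[0,0,1],0,-1],[[0,0,0.5],0,-1],[[0,0,0],0,-1],[[0,0,0],0,-1]]'
python3 -m handwheel '[[[0,0,0.3],0,-1],[[0,0,0.2],0,-1],[[0,0,0.1],0,-1],[[0,0,0],0,-1],[[0,0,0],0,-1],[[0,0,0],0,-1]]'
```

```text
t: 21.62
eef_pos: [586.1, -84.5, 95.2]
eef_rot: [180.0, 0.0, 90.0]
ft_force: [0.3, 0.5, -1.9]
gripper_width: 0.615
gripper_force: 25.0
t: 22.12
eef_pos: [586.2, -84.4, 89.3]
eef_rot: [180.0, 0.0, 90.0]
ft_force: [-0.8, 0.2, -1.2]
gripper_width: 0.611
gripper_force: 25.0
```

```bash
python3 -m handwheel '[[[0.05,0,0.3],0,-1],[[0,0,0.3],0,-1],[[0,0,0.15],0,-1],[[0,0,0.1],0,-1],[[0,0,0],0,-1],[[0,0,0],0,-1],[[0,0,0],0,-1]]'
python3 -m handwheel '[[[0,0,0.1],0,-1],[[0,0,0],0,-1],[[0,0,0],0,-1]]'
```

```text
t: 22.7
eef_pos: [586.1, -83.8, 80.5]
eef_rot: [180.0, -0.0, 90.0]
ft_force: [-0.3, -0.3, -2.4]
gripper_width: 0.616
gripper_force: 25.0
t: 22.95
eef_pos: [586.1, -83.9, 79.6]
eef_rot: [180.0, 0.0, 90.0]
ft_force: [0.4, -0.1, -0.9]
gripper_width: 0.616
gripper_force: 25.0
```

```bash
python3 -m handwheel '[[[0,0,0.05],0,-1],[[0,0,0],0,-1],[[0,0,0],0,0.35],[[0,0,0],0,0.35],[[0,0,0],0,1],[[0,0,0],0,1],[[0,0,0],0,1],[[0,0,0],0,1]]'
python3 -m handwheel '[[[0,0,-1],0,1],[[0,0,-2.5],0,1],[[0,0,-3],0,1],[[0,0,-3],0,1],[[0,0,-2.5],0,1],[[0,0,-1],0,1],[[0,0,0],0,1],[[0,0,0],0,1]]'
python3 -m handwheel '[[[-2,-0.7,0],0,1],[[-3,-1,0],0,1],[[-3,-1,0],0,1],[[-3,-1,0],0,1],[[-3,-1,0],0,1],[[-3,-1,0],0,1],[[-3,-1,0],0,1],[[-3,-1,0],0,1]]'
python3 -m handwheel '[[[-3,-0.9,0],0,1],[[-2,-0.8,0],0,1],[[-1,0,0],0,1],[[0,0,0],0,1],[[0,0,0],0,1],[[0,0,0],0,1]]'
```

```text
t: 23.62
eef_pos: [586.1, -83.9, 79.0]
eef_rot: [180.0, 0.0, 90.0]
ft_force: [-0.7, 0.1, -0.4]
gripper_width: 0.89
gripper_force: 0.0
t: 24.28
eef_pos: [585.8, -83.7, 209.1]
eef_rot: [180.0, 0.0, 90.0]
ft_force: [-0.1, -0.3, 0.7]
gripper_width: 1.002
gripper_force: 0.0
t: 24.95
eef_pos: [507.2, -314.2, 206.3]
eef_rot: [-179.8, -0.2, 90.0]
ft_force: [1.1, -0.9, -0.5]
gripper_width: 1.003
gripper_force: 0.0
t: 25.45
eef_pos: [492.1, -371.9, 208.0]
eef_rot: [-179.9, -0.1, 90.1]
ft_force: [-0.7, -0.1, 0.4]
gripper_width: 1.001
gripper_force: 0.0
```

```bash
python3 -m handwheel '[[[-0.3,0.05,1],0,1],[[0,0,2.5],0,1],[[0,0,3],0,1],[[0,0,3],0,1],[[0,0,3],0,1],[[0,0,2],0,1],[[0,0,1],0,1],[[0,0,0],0,1]]'
python3 -m handwheel '[[[0,0,0],0,1],[[0,0,0],0,1]]'
python3 -m handwheel '[[[0,0,0],0,-1],[[0,0,0],0,-1],[[0,0,0],0,-1],[[0,0,0],0,-1],[[0,0,0],0,-1],[[0,0,0],0,-1],[[0,0,0],0,-1],[[0,0,0],0,-1]]' 25
```

```text
t: 26.12
eef_pos: [491.6, -374.4, 51.2]
eef_rot: [-179.8, -0.3, 90.1]
ft_force: [-0.2, 0.5, 1.2]
gripper_width: 1.002
gripper_force: 0.0
t: 26.28
eef_pos: [493.5, -377.2, 55.3]
eef_rot: [179.9, 0.1, 90.0]
ft_force: [0.2, -0.0, 0.4]
gripper_width: 1.0
gripper_force: 0.0
t: 26.95
eef_pos: [492.7, -377.0, 54.4]
eef_rot: [180.0, 0.0, 90.0]
ft_force: [-0.8, 0.1, 2.6]
gripper_width: 0.636
gripper_force: 25.0
```

```bash
python3 -m handwheel '[[[0,0,-1],0,-1],[[0,0,-2],0,-1],[[0,0,-2.5],0,-1],[[0,0,-2.5],0,-1],[[0,0,-2],0,-1],[[0,0,-1],0,-1],[[0,0,0],0,-1],[[0,0,0],0,-1]]'
python3 -m handwheel '[[[1,0.5,0],0,-1],[[2,1,0],0,-1],[[2.8,1.2,0],0,-1],[[2.8,1.2,0],0,-1],[[2.8,1.2,0],0,-1],[[2.8,1.2,0],0,-1],[[2,1,0],0,-1],[[1.5,0.8,0],0,-1]]'
python3 -m handwheel '[[[0.5,0.2,0],0,-1],[[0,0,0],0,-1],[[0,0,0],0,-1],[[0,0,0],0,-1]]'
```

```text
t: 27.62
eef_pos: [492.3, -376.6, 164.0]
eef_rot: [-180.0, -0.0, 90.0]
ft_force: [0.1, -0.2, -1.6]
gripper_width: 0.64
gripper_force: 25.0
t: 28.28
eef_pos: [573.0, -195.9, 161.9]
eef_rot: [-179.8, -0.2, 90.1]
ft_force: [-0.4, -0.4, -1.6]
gripper_width: 0.635
gripper_force: 25.0
t: 28.62
eef_pos: [574.9, -195.6, 163.4]
eef_rot: [-179.9, -0.0, 90.0]
ft_force: [0.0, 0.5, -1.8]
gripper_width: 0.639
gripper_force: 25.0
```

```bash
python3 -m handwheel '[[[0.1,0.1,1],0,-1],[[0,0,2],0,-1],[[0,0,2],0,-1],[[0,0,1.5],0,-1],[[0,0,1],0,-1],[[0,0,0.5],0,-1],[[0,0,0],0,-1],[[0,0,0],0,-1]]'
python3 -m handwheel '[[[0,0,0.3],0,-1],[[0,0,0.2],0,-1],[[0,0,0.1],0,-1],[[0,0,0],0,-1],[[0,0,0],0,-1],[[0,0,0],0,-1]]'
```

```text
t: 29.28
eef_pos: [576.7, -194.3, 84.1]
eef_rot: [180.0, 0.0, 90.0]
ft_force: [0.1, -0.3, -0.8]
gripper_width: 0.635
gripper_force: 25.0
t: 29.78
eef_pos: [576.7, -193.8, 78.3]
eef_rot: [180.0, 0.0, 90.0]
ft_force: [0.7, 0.9, -1.6]
gripper_width: 0.638
gripper_force: 25.0
```

```bash
python3 -m handwheel '[[[0,0,0.3],0,-1],[[0,0,0.3],0,-1],[[0,0,0.2],0,-1],[[0,0,0.1],0,-1],[[0,0,0],0,-1],[[0,0,0],0,-1],[[0,0,0],0,-1]]'
python3 -m handwheel '[[[0,0,0.1],0,-1],[[0,0,0],0,-1],[[0,0,0],0,-1]]'
```

```text
t: 30.37
eef_pos: [576.6, -193.9, 69.0]
eef_rot: [180.0, 0.0, 90.0]
ft_force: [0.0, 0.4, -1.8]
gripper_width: 0.638
gripper_force: 25.0
t: 30.62
eef_pos: [576.7, -193.9, 68.4]
eef_rot: [180.0, 0.0, 90.0]
ft_force: [-0.8, -0.1, 0.6]
gripper_width: 0.637
gripper_force: 25.0
```

Seated. Release, rise, and withdraw clear of both cameras' view of the tray.

```bash
python3 -m handwheel '[[[0,0,0],0,0.4],[[0,0,0],0,0.4],[[0,0,0],0,1],[[0,0,0],0,1],[[0,0,0],0,1],[[0,0,0],0,1]]'
python3 -m handwheel '[[[0,0,-1],0,1],[[0,0,-2.5],0,1],[[0,0,-3],0,1],[[0,0,-3],0,1],[[0,0,-3],0,1],[[0,0,-2.5],0,1],[[0,0,0],0,1],[[0,0,0],0,1]]'
python3 -m handwheel '[[[-2,-2,0],0,1],[[-3,-3,0],0,1],[[-3,-3,0],0,1],[[-3,-3,0],0,1],[[-3,-3,0],0,1],[[-3,-2,0],0,1],[[-3,-1,0],0,1],[[-3,0,0],0,1]]'
python3 -m handwheel '[[[-3,0,0],0,1],[[-3,0,0],0,1],[[-3,0,0],0,1],[[-2,0,0],0,1],[[0,0,0],0,1],[[0,0,0],0,1]]'
python3 - <<'E'
from h import *
T=snapshot('top');S=snapshot('side')
cv2.imwrite('pics/top5.png',T[:,:,::-1]);cv2.imwrite('pics/side5.png',S[:,:,::-1])
E
```

```text
t: 31.12
eef_pos: [576.6, -193.9, 68.0]
eef_rot: [180.0, 0.0, 90.0]
ft_force: [0.0, -0.2, 0.6]
gripper_width: 0.917
gripper_force: 0.0
t: 31.78
eef_pos: [577.4, -194.3, 220.6]
eef_rot: [179.8, 0.1, 90.0]
ft_force: [0.3, 0.3, 0.7]
gripper_width: 0.998
gripper_force: 0.0
t: 32.45
eef_pos: [405.2, -421.6, 216.4]
eef_rot: [-179.8, -0.3, 89.9]
ft_force: [1.0, 0.2, 0.4]
gripper_width: 0.999
gripper_force: 0.0
t: 32.95
eef_pos: [407.7, -531.5, 215.9]
eef_rot: [-179.9, -0.2, 89.9]
ft_force: [0.5, -0.0, -0.5]
gripper_width: 1.002
gripper_force: 0.0
```

View pics/top5.png

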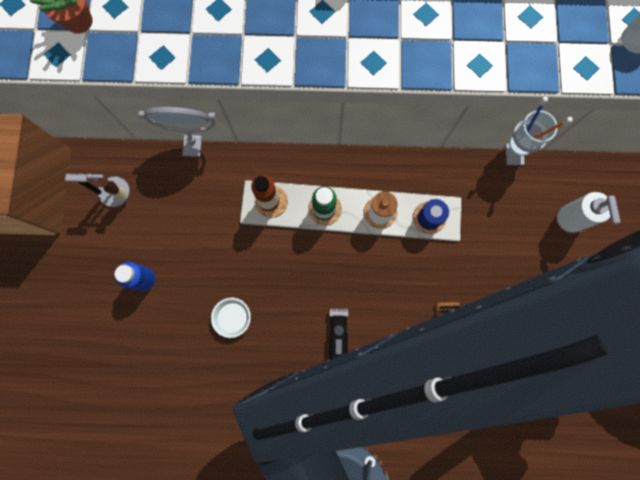

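View pics/side5.png

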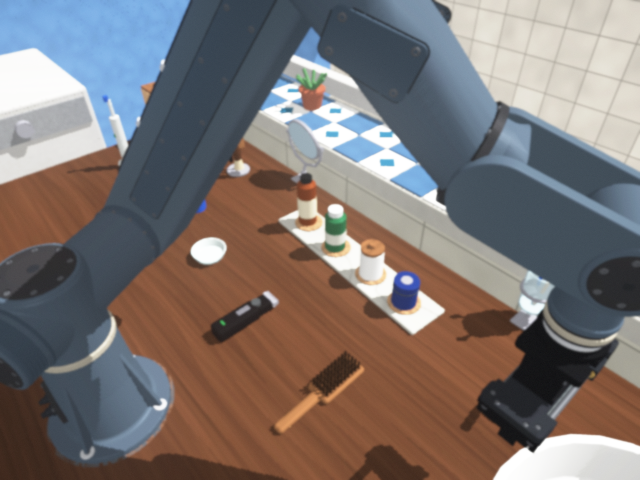

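All four stand upright on their mats in the right order. Top px: cologne (263,186), aftershave (323,196), jar lid (383,203), tin disc (437,211); the dish is unmoved at (231,318). A final numeric check of the centring:

Run:
```python
from h import *
T=cv2.cvtColor(cv2.imread('pics/top5.png'),4);S=cv2.cvtColor(cv2.imread('pics/side5.png'),4)
w=([0,0,130],[180,70,255])
print('col [604,161]',plane('top',*blob(T,263,185,[0,0,0],[180,140,45],8)[0],154),plane('side',*blob(S,307,180,[0,0,0],[180,140,70],9)[0],154))
print('aft [590,40]',plane('top',*blob(T,324,193,*w,9)[0],129),plane('side',*blob(S,335,211,*w,9)[0],129))
print('jar [585,-83] lid',plane('top',*blob(T,383,203,[5,80,85],[22,230,200],13)[0],95))
print('tin [576,-193]',plane('top',*blob(T,437,211,[0,0,110],[180,70,255],8)[0],79),plane('side',*blob(S,406,281,[0,0,120],[180,70,255],9)[0],79))
print('dish',plane('top',*blob(T,231,318,[0,0,120],[180,70,255],26)[0],24))
```

```text
col [604,161] [601.1 163.4] [596.9 158.3]
aft [590,40] [591.9  41.5] [584.4  37.4]
jar [585,-83] lid [584.6 -81.6]
tin [576,-193] [ 575.3 -192.8] [ 577.2 -190.7]
dish [345.7 232.5]
```

All within a few mm. Handing in.

```bash
python3 -c "from cell import *;print(finish_job())"
```

```text
the job is handed in; nothing more can be done
None
```

The job is handed in: cologne, aftershave, jar and tin stand upright on mats 1 to 4, tallest next to the mirror, each within a few millimetres of its mat's centre by the camera check; the dish was not moved.

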